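Clear the stamp out of the rack and file the film box

ROBOT

A 6-joint arm with a two-finger parallel gripper is mounted at the origin on the work surface. World frame = base frame: x ahead of the robot, y to its left, z up, the work surface at z = 0. Lengths are in m, angles in rad, forces in N, time in s.
With the tool pointing down it reaches from about 0.3 to 0.875 m from the base axis. Payload 4.2 kg.
Tool frame: the origin (TCP) lies where the fingers leave the gripper's body, on its centre line; the fingertips stand 73 mm ahead of it and the grasp point (between the pads) lies 54 mm ahead of it (arm.pinch_z is the distance from the TCP to the grasp point, in m); z points along the fingers, y is the line along which they close (so a half turn about z gives the same grasp; the last joint's range is limited). The gripper opens to 85 mm and grips with 20 to 120 N. Pads are 22 mm wide; open, the fingers measure 114 mm over their backs; the gripper's body (76 mm by 85 mm) begins 54 mm behind the grasp point. The pads swing forward as they close: fully open they stand 13 mm farther back than shut.
Start: joints at [1.211, 0.32, 1.565, -0, 1.257, -0.02], TCP at [0.192, 0.542, 0.304] pointing down, gripper open.
Joint ranges: [-3.11, 3.11], [-0.84, 2.01], [0.21, 2.61], [-1.34, 4.49], [0.05, 2.63], [-2.56, 2.56]. Speed limits (rad/s): [2.57, 2.57, 3.14, 3.14, 3.14, 3.14].

INTERFACE

Orientations are given as a rotation vector (axis times angle).
In Python, from station import arm gives the robot as it stands.
- The arm moves only by the tool servo_tool, never from a script. Its argument "commands" is a list that holds one entry, the list of rows, each a list of 4 numbers: the shift along the tool's x, y, z in m, then the turn about the tool's z in rad. A call has exactly 10 rows; each row is the pose to reach, as a shift and turn from the pose commanded when the call began, along the tool's axes at that moment; what a row does not reach only later rows make up. A row lasts 1/10 s, in which the tool goes at most 50 mm and 8.59 degrees, less where a joint would pass 70% of its speed; a pose out of reach is approached as far as the arm can. A call with a gripper value outside its range is refused whole. "claw" is the finger opening in m, from 0 to 0.0854, set as the call begins (left out, the last holds). The fingers move at their own pace and stop on an object; "newtons" is the grip in N (left out, the last holds). Time passes only in rows, so rows that repeat a pose let the fingers close, or fill a call up. It gives the time, the measured TCP pose, the force, the opening and the grip force at its end, in the units of the state.
- arm.sense(): the state, without advancing time (a new reading comes with each control period).
- arm.get_image(name): name is "scene" or "top" or "wrist"; returns a dict with "color" (400x640x3 uint8, red, green, blue), "z_map" (400x640 float32, m along the optical axis (not along the pixel's ray), 0 where there is no reading), "fov_y" (degrees; the focal length in pixels is half the picture's height over the tangent of half this angle, whatever the lens; pixels are square), "cx", "cy" (the principal point, pixels), "rvec" (rotation vector, rad) and "tvec" (3), from world to camera coordinates, as OpenCV has them. Camera axes: x right, y down, z forward; pixel columns grow to the right and rows downward; lengths in m; the calibration is good to about 2 mm. A picture is of the moment at which its call begins.
- arm.close_job(): hands the job in; it is judged then, once.
The state is a dict: "t": time; "q": joint angles; "joint_vel": joint speeds; "tau": joint torques, N m; "tool_pos": TCP position; "tool_rot": TCP orientation; "force": force on the tool from outside, world axes, zero at the start; "wrist_torque": the same for the moment, N m; "width": opening from 0.0 (shut) to 1.0 (fully open); "grasp_force": force on a finger pad.
Only numpy, scipy, OpenCV 4.12 (cv2) and the standard library are available. Lean on these libraries where they do the work, as an engineer would, in place of code of your own. Each camera call takes 0.05 s, during which the arm holds its last target. There are 200 camera calls.

TASK

A hand stamp has been left standing in the bay of the film rack where a box belongs. First lift that stamp out and stand it upright in the wooden desk tray; then take the thick film box that stands alone on the open desk near the robot and stand it upright in the freed bay, down on the rack's floor. Let go of both.

Things in the scene. Friction and masses are not known exactly. Their poses are not given: they have to be found in the camera images.
- film_box: Grey film box standing on edge on the open desk, left or right in front of the robot: rigid, 42 mm thick (x), 100 mm wide (y), 100 mm tall (z), 0.2 kg, blank labels on its broad faces. Grip it across its thickness (x). Origin: centre of underside, z up. Not its twin in the rack, nor the thin and the flat-lying boxes at the back.
- stamp: Hand stamp standing upright in one bay of the rack (either bay), 0.09 kg. Wooden base 34 (x) by 50 (y) mm, 20 mm high; narrow neck; round dark knob, 32 mm in diameter from 56 to 74 mm above the underside, its top at 85 mm. Origin: centre of underside, z up. Not its twin on the open desk.
- rack: Low beige rack fixed to the desk, 74 (x) by 268 (y) mm. Two open bays, each 62 (x) by 125 (y) mm inside, centred at x = 0, y = +65.5 and -65.5 mm; walls 6 mm thick, 35 mm high; bay floor 4 mm above the desk. One bay holds a film box (top at 104 mm), the other the stamp. A box goes in with its x along the rack's x, either way round. Origin: centre of underside.
- desk_tray: Empty shallow wooden tray fixed to the desk, 120 (x) by 150 (y) mm outside, 25 mm high, walls and floor 5 mm thick, grey lining; on the other side of the desk from the loose film box. Origin: centre of underside, z up.
Things that resemble listed ones, but are neither listed nor needed, are in the scene too. What is shaped like the stamp but yellow is not meant. Leave any yellow look-alike of the desk_tray alone.

How it is judged:
On the way, in this order (a step that is already met when the one before it is completed fails the run):
1. the stamp from the rack stands upright and released on the floor of the desk tray (x of stamp in the frame of desk_tray between -0.05 and 0.05 m and y of stamp in the frame of desk_tray between -0.065 and 0.065 m and z of stamp in the frame of desk_tray between 0 and 0.012 m and angle between stamp's own z axis and vertical below 0.18 rad and contact force between the fingers and stamp below 0.2 N and linear speed of stamp below 0.02 m/s), for 0.2 s.
2. the film box stands upright and released on the floor of a rack bay (x of film_box in the frame of rack between -0.02 and 0.02 m and (y of film_box in the frame of rack between -0.0875 and -0.0435 m or y of film_box in the frame of rack between 0.0435 and 0.0875 m) and z of film_box in the frame of rack between 0 and 0.012 m and angle between film_box's own z axis and vertical below 0.18 rad and contact force between the fingers and film_box below 0.2 N and linear speed of film_box below 0.02 m/s), for 0.2 s.
At the end, for the whole second after the job is handed in: Both upright within 10 degrees, released, at rest: the stamp on the desk tray's floor within 50 mm (x) and 65 mm (y) of the tray's centre; the film box on the floor of the freed bay within 20 mm (x) and 22 mm (y) of the bay's centre, underside under 12 mm above the desk (all of step 1 and all of step 2); the robot touches nothing.
It also fails if it takes over 54 s, if anything falls off the work surface, if the arm or the gripper's body presses on something with over 40 N, if the wrist force passes 120 N, or if a joint passes its speed limit or range.

## Working session

There is one attempt and no reset: what is moved stays moved. The work goes in short steps, Python scripts to look and compute and a tool call to move; the robot and the scene stay as the last step left them, time stands still between calls to the robot, and variables do not carry over. Pictures are saved under pics/ and viewed, at most 10 in all, crops included, and the job is handed in when it is done.

Besides the shell and the picture viewer there is one more tool, called after "Call:" as name([rows], argument=value, ...), one row to a line, values as JSON. servo_tool: Moves the arm, as the interface text tells. Its arguments: {"type":"object","properties":{"commands":{"type":"array","items":{"type":"array","items":{"type":"array","items":{"type":"number"}}}},"claw":{"type":"number"},"newtons":{"type":"number"}},"required":["commands"]}

```bash
mkdir -p pics
cat > h.py <<'E'
import numpy as np, cv2
from station import arm
def grab(n):
    d=arm.get_image(n); z=d["z_map"]; h,w=z.shape
    f=h/2/np.tan(np.radians(d["fov_y"])/2)
    v,u=np.mgrid[:h,:w]
    c=np.stack([(u-d["cx"])/f*z,(v-d["cy"])/f*z,z],-1)
    R=cv2.Rodrigues(np.array(d["rvec"],float))[0]
    P=(c-np.array(d["tvec"]).ravel())@R
    P[z==0]=np.nan
    return d["color"],P
def save(n,c): cv2.imwrite("pics/"+n,c[...,::-1])
E
python3 - <<'E'
from h import *
s=arm.sense(); print(s["t"],s["tool_pos"],s["tool_rot"],s["force"])
for n in("top","scene"):
    c,P=grab(n); save(n+"0.png",c); np.savez(n+"0.npz",c=c,P=P)
E
```

```text
0.0 [0.19152328 0.54179392 0.30308007] [-5.31159651e-01 -3.09599299e+00  2.72328715e-03] [-0.21849205 -0.16126288 -0.80977253]
```

View pics/top0.png

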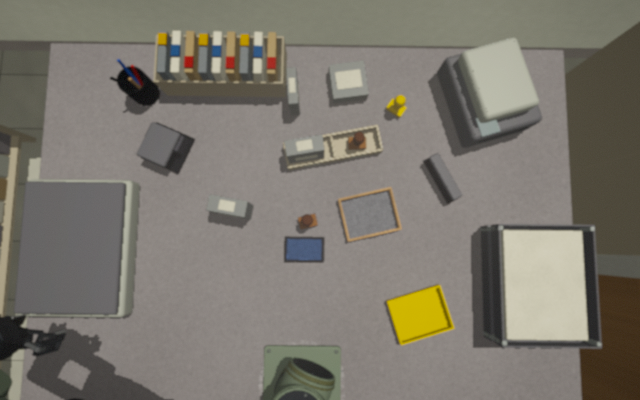

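View pics/scene0.png

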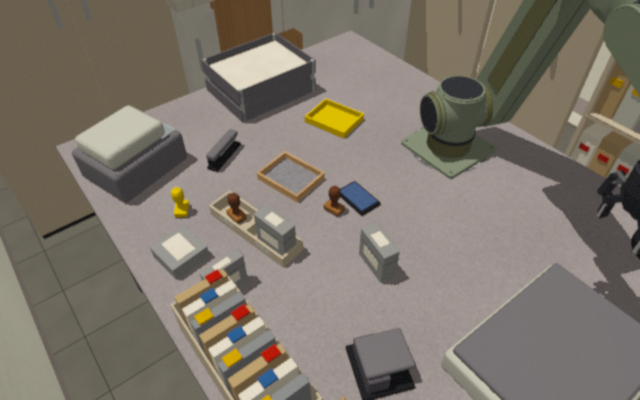

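Top view: the brown stamps are at (357,140), in the rack's right bay, and at (307,221), on the open desk by the blue pad. There is also a yellow one at (398,105). The one at (357,140) is meant because it stands in the rack. Boxes are at (230,208), loose and thick; (304,147), the twin in the rack; (292,90), thin; and (348,82), flat. The loose one at (230,208) is meant. The wooden tray is at (369,214); the yellow one at (420,314) is not meant.

Run:
```python
from h import *
D=np.load("top0.npz");c,P=D["c"],D["P"]
save("crop0.png",cv2.resize(c[110:260,190:410],None,fx=3.6,fy=3.6,interpolation=cv2.INTER_CUBIC))
def rect(nm,u0,u1,v0,v1,lo,hi):
    p=P[v0:v1,u0:u1].reshape(-1,3); p=p[(p[:,2]>lo)&(p[:,2]<hi)]
    r=cv2.minAreaRect(p[:,:2].astype(np.float32)); print(nm,len(p),np.round(r[0],4),np.round(r[1],4),round(r[2],1),"z",np.round(np.median(p[:,2]),4),np.round(np.median(p,0),4))
rect("rack",275,392,115,178,.028,.040)
rect("twinbox",275,330,120,175,.09,.12)
rect("stampknob",340,375,122,160,.05,.1)
rect("stamp knob top",340,375,122,160,.075,.1)
rect("box",200,260,190,230,.09,.12)
rect("tray",330,410,180,248,.018,.032)
print("desk z",np.nanmedian(P[280:300,200:260,2]))
```

```text
rack 568 [ 0.6421 -0.0749] [0.0755 0.2676] 11.8 z 0.0343 [ 0.6279 -0.0865  0.0343]
twinbox 650 [0.6273 0.0008] [0.0436 0.0997] 9.9 z 0.1036 [0.6253 0.0011 0.1036]
stampknob 130 [ 0.6553 -0.1419] [0.0306 0.0299] 80.2 z 0.0843 [ 0.6524 -0.142   0.0843]
stamp knob top 110 [ 0.6553 -0.1423] [0.0286 0.0286] 9.3 z 0.0857 [ 0.6546 -0.1422  0.0857]
box 649 [0.4686 0.1964] [0.1005 0.042 ] 80.3 z 0.1002 [0.4679 0.1953 0.1002]
tray 387 [ 0.4573 -0.1774] [0.12   0.1506] 13.6 z 0.0245 [ 0.4615 -0.1807  0.0245]
desk z 0.00020714945654922356
```

View pics/crop0.png

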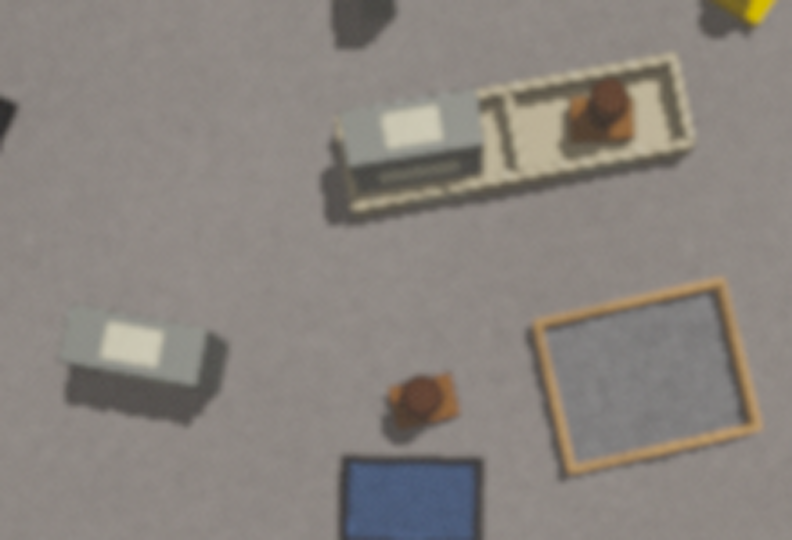

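The crop shows the stamp standing in the rack's right bay (crop 605,110), the loose grey box (crop 135,345) and the empty wooden tray (crop 645,375). All of these match the description, so I'm moving above the stamp.

Call:
servo_tool([
  [[-0.0333, -0.0245, 0, 0.1024], [-0.0666, -0.049, 0, 0.2048], [-0.0999, -0.0735, 0, 0.3072], [-0.1332, -0.098, 0, 0.4096], [-0.1665, -0.1225, 0, 0.512], [-0.1998, -0.147, 0, 0.6144], [-0.2331, -0.1715, 0, 0.7168], [-0.2664, -0.196, 0, 0.8192], [-0.2997, -0.2205, 0, 0.9216], [-0.333, -0.245, 0, 1.024]],
], claw=0.0854, newtons=30)

```text
t: 1.1
tool_pos: [0.4245, 0.1985, 0.3037]
tool_rot: [-1.985, -2.435, 0.0]
force: [0.4, 0.9, 0.3]
width: 0.996
grasp_force: 0.0
```

```bash
cat >> h.py <<'E'
def go(x,y,z,fing):
    "shift for TCP target and finger (tool y) world angle in deg"
    s=arm.sense(); R=cv2.Rodrigues(np.array(s["tool_rot"]))[0]
    d=R.T@(np.array([x,y,z])-s["tool_pos"])
    a=np.degrees(np.arctan2(R[1,1],R[0,1])); t=(a-fing+90)%180-90
    print("t",s["t"],"pos",np.round(s["tool_pos"],4),"fing",round(a,1),"tilt",np.round(R[2],3),"F",np.round(s["force"],1),"w",s["width"],s["grasp_force"])
    print("shift",np.round(d,4),"turn",round(np.radians(t),4), "pinch",arm.pinch_z)
E
python3 -c "
from h import *
go(.6553,-.1423,.25,11.8)"
```

```text
t 1.1 pos [0.4245 0.1985 0.3037] fing 11.6 tilt [ 0. -0. -1.] F [0.4 0.9 0.3] w 0.9964204593868309 0.0
shift [-0.3804  0.1575  0.0536] turn -0.0032 pinch 0.0539
```

Call:
servo_tool([
  [[-0.038, 0.0158, 0, 0], [-0.076, 0.0315, 0, 0], [-0.114, 0.0473, 0, 0], [-0.152, 0.063, 0.01, 0], [-0.19, 0.0788, 0.02, 0], [-0.228, 0.0945, 0.03, 0], [-0.266, 0.11, 0.04, 0], [-0.304, 0.126, 0.05, 0], [-0.342, 0.1418, 0.0536, 0], [-0.3804, 0.1575, 0.0536, 0]],
])

```text
t: 2.1
tool_pos: [0.6565, -0.1411, 0.2487]
tool_rot: [-1.979, -2.437, 0.002]
force: [-0.4, 1.1, 0.6]
width: 1.0
grasp_force: 0.0
```

Run:
```python
from h import *
c,P=grab("wrist"); save("w1.png",c)
x,y,z=P[...,0],P[...,1],P[...,2]
m=(abs(x-.655)<.05)&(abs(y+.142)<.05)
k=P[m&(z>.066)&(z<.1)]; 
if len(k): print("knob",len(k),cv2.minEnclosingCircle(k[:,:2].astype(np.float32)),k[:,2].max())
b=P[m&(z>.017)&(z<.03)]
if len(b): print("base",len(b),cv2.minAreaRect(b[:,:2].astype(np.float32)))
go(.6553,-.1423,.123,11.8)
```

```text
knob 1033 ((0.6574901342391968, -0.14298664033412933), 0.01596253737807274) 0.08978246245328034
base 893 ((0.6569757461547852, -0.14188143610954285), (0.06231849268078804, 0.11259385943412781), 11.568598747253418)
t 2.15 pos [ 0.6599 -0.1468  0.2486] fing 11.7 tilt [-0.005  0.002 -1.   ] F [ 4.  -4.3  1.6] w 1.0026656067850697 0.0
shift [ 0.0059 -0.0038  0.1256] turn -0.0021 pinch 0.0539
```

View pics/w1.png

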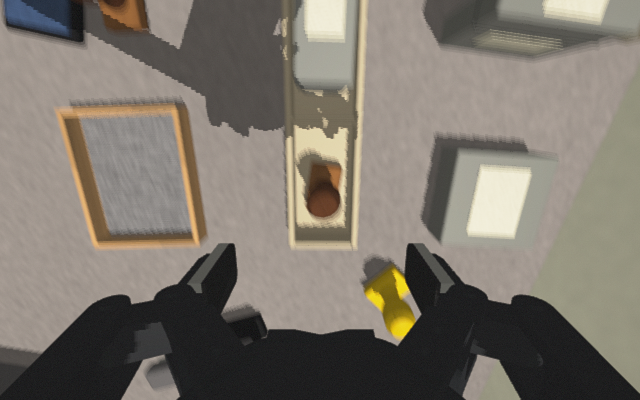

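The wrist view shows the stamp in the rack bay at (322,190), between the open fingers. Knob at about (0.656,-0.143). Descending.

Call:
servo_tool([
  [[0.001, 0.001, 0, 0], [0.001, 0.001, 0.015, 0], [0.001, 0.001, 0.035, 0], [0.001, 0.001, 0.055, 0], [0.001, 0.001, 0.075, 0], [0.001, 0.001, 0.095, 0], [0.001, 0.001, 0.11, 0], [0.001, 0.001, 0.12, 0], [0.001, 0.001, 0.126, 0], [0.001, 0.001, 0.129, 0]],
])

```text
t: 3.15
tool_pos: [0.6571, -0.1383, 0.1211]
tool_rot: [-1.98, -2.439, -0.0]
force: [-0.1, 0.5, 0.5]
width: 1.001
grasp_force: 0.0
```

Call:
servo_tool([
  [[0, 0, 0, 0], [0, 0, 0, 0], [0, 0, 0, 0], [0, 0, 0, 0], [0, 0, 0, 0], [0, 0, 0, 0], [0, 0, 0, 0], [0, 0, 0, 0], [0, 0, 0, 0], [0, 0, 0, 0]],
], claw=0.02, newtons=30)

```text
t: 4.15
tool_pos: [0.6573, -0.1387, 0.1219]
tool_rot: [1.98, 2.438, 0.001]
force: [-1.8, -0.7, 6.0]
width: 0.359
grasp_force: 30.1
```

Call:
servo_tool([
  [[0, 0, -0.004, 0], [0, 0, -0.01, 0], [0, 0, -0.018, 0], [0, 0, -0.028, 0], [0, 0, -0.04, 0], [0, 0, -0.054, 0], [0, 0, -0.068, 0], [0, 0, -0.082, 0], [0, 0, -0.092, 0], [0, 0, -0.1, 0]],
], newtons=40)

```text
t: 5.15
tool_pos: [0.6572, -0.1386, 0.2227]
tool_rot: [1.979, 2.438, 0.001]
force: [-0.3, -0.8, -1.6]
width: 0.357
grasp_force: 39.6
```

Run:
```python
from h import *
c,P=grab("wrist"); save("w2.png",c)
go(.4573,-.1774,.222,11.8)
```

```text
t 5.2 pos [ 0.6576 -0.1387  0.2238] fing 11.9 tilt [-0.001  0.003 -1.   ] F [ 1.4 -0.7 -0.4] w 0.35591216025710815 39.63643353820771
shift [ 0.0033 -0.204   0.0012] turn 0.001 pinch 0.0539
```

View pics/w2.png

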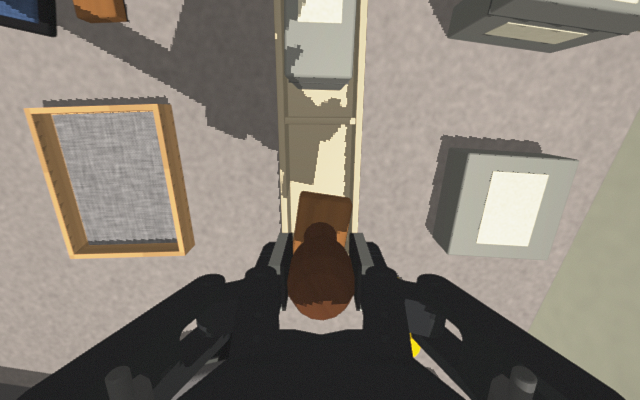

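The stamp is held, with the knob at (320,280) between the pads and the base at (322,220). The tray is at (110,185). Moving over the tray.

Call:
servo_tool([
  [[0.001, -0.01, 0, 0], [0.002, -0.03, 0, 0], [0.003, -0.055, 0, 0], [0.003, -0.08, 0, 0], [0.003, -0.107, 0, 0], [0.003, -0.134, 0, 0], [0.003, -0.16, 0, 0], [0.003, -0.182, 0, 0], [0.003, -0.197, 0, 0], [0.003, -0.204, 0, 0]],
])

```text
t: 6.2
tool_pos: [0.455, -0.1775, 0.2209]
tool_rot: [-1.98, -2.437, 0.001]
force: [1.3, -0.4, -1.6]
width: 0.357
grasp_force: 39.8
```

Run:
```python
from h import *
c,P=grab("scene"); 
s=arm.sense()["tool_pos"]
m=np.linalg.norm(P-(s-[0,0,.1]),axis=-1)<.05
v,u=np.where(m);v,u=int(v.mean()),int(u.mean()); print(u,v)
save("s3.png",cv2.resize(c[max(v-60,0):v+60,u-80:u+80],None,fx=4,fy=4))
go(.4573,-.1774,.125,11.8)
```

```text
289 145
t 6.25 pos [ 0.4549 -0.1776  0.221 ] fing 11.8 tilt [ 0.001 -0.002 -1.   ] F [-1.5  0.1 -2.3] w 0.3572115609359268 39.77615390209394
shift [-0.0003  0.0026  0.096 ] turn 0.0004 pinch 0.0539
```

View pics/s3.png

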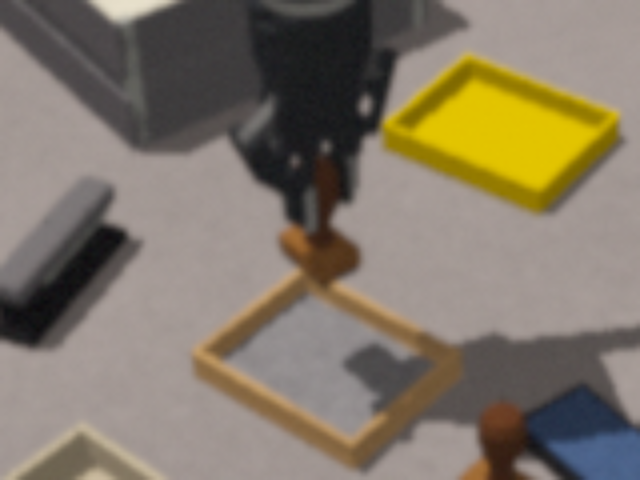

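The stamp hangs upright at (320,230) over the tray. Lowering it.

Call:
servo_tool([
  [[0, 0.002, 0.008, 0], [0, 0.002, 0.024, 0], [0, 0.002, 0.042, 0], [0, 0.002, 0.06, 0], [0, 0.002, 0.075, 0], [0, 0.002, 0.085, 0], [0, 0.002, 0.091, 0], [0, 0.002, 0.094, 0], [0, 0.002, 0.096, 0], [0, 0.002, 0.097, 0]],
])

```text
t: 7.25
tool_pos: [0.4591, -0.1772, 0.1246]
tool_rot: [1.979, 2.438, 0.001]
force: [0.8, 0.1, -0.9]
width: 0.359
grasp_force: 39.8
```

Call:
servo_tool([
  [[0, 0, 0.0005, 0], [0, 0, 0.001, 0], [0, 0, 0.001, 0], [0, 0, 0.001, 0], [0, 0, 0.001, 0], [0, 0, 0.001, 0], [0, 0, 0.001, 0], [0, 0, 0.001, 0], [0, 0, 0.001, 0], [0, 0, 0.001, 0]],
], newtons=20)

```text
t: 8.25
tool_pos: [0.4587, -0.1771, 0.1233]
tool_rot: [-1.98, -2.439, -0.0]
force: [-0.8, -0.1, 0.3]
width: 0.358
grasp_force: 39.8
```

Call:
servo_tool([
  [[0, 0, 0.0003, 0], [0, 0, 0.0006, 0], [0, 0, 0.001, 0], [0, 0, 0.0013, 0], [0, 0, 0.0015, 0], [0, 0, 0.0015, 0], [0, 0, 0.0015, 0], [0, 0, 0.0015, 0], [0, 0, 0.0015, 0], [0, 0, 0.0015, 0]],
])

```text
t: 9.25
tool_pos: [0.4588, -0.1772, 0.123]
tool_rot: [1.979, 2.439, 0.0]
force: [-3.2, 0.9, 9.6]
width: 0.355
grasp_force: 40.8
```

Call:
servo_tool([
  [[0, 0, 0, 0], [0, 0, 0, 0], [0, 0, 0, 0], [0, 0, 0, 0], [0, 0, 0, 0], [0, 0, 0, 0], [0, 0, 0, 0], [0, 0, 0, 0], [0, 0, 0, 0], [0, 0, 0, 0]],
], claw=0.07)

```text
t: 10.25
tool_pos: [0.4588, -0.1771, 0.1218]
tool_rot: [1.98, 2.439, 0.0]
force: [-0.4, 0.0, -0.2]
width: 0.821
grasp_force: 0.0
```

Call:
servo_tool([
  [[0, 0, -0.005, 0], [0, 0, -0.015, 0], [0, 0, -0.03, 0], [0, 0, -0.05, 0], [0, 0, -0.07, 0], [0, 0, -0.09, 0], [0, 0, -0.105, 0], [0, 0, -0.12, 0], [0, 0, -0.13, 0], [0, 0, -0.135, 0]],
], claw=0.0854)

```text
t: 11.25
tool_pos: [0.459, -0.1773, 0.2582]
tool_rot: [1.979, 2.437, 0.001]
force: [-0.4, -0.8, 0.3]
width: 0.999
grasp_force: 0.0
```

Run:
```python
from h import *
c,P=grab("wrist"); save("w4.png",c)
x,y,z=P[...,0],P[...,1],P[...,2]
m=(abs(x-.457)<.06)&(abs(y+.177)<.06)
k=P[m&(z>.066)&(z<.11)]
print("knob",len(k),cv2.minEnclosingCircle(k[:,:2].astype(np.float32)),k[:,2].max())
go(.4686,.1964,.26,-9.7)
```

```text
knob 978 ((0.45900973677635193, -0.18156719207763672), 0.015879305079579353) 0.08992254423841055
t 11.3 pos [ 0.4591 -0.1773  0.2584] fing 11.9 tilt [-0.001  0.002 -1.   ] F [-0.2  0.3  0.5] w 0.998398022514601 0.0
shift [ 0.3638  0.0861 -0.0019] turn 0.3763 pinch 0.0539
```

View pics/w4.png

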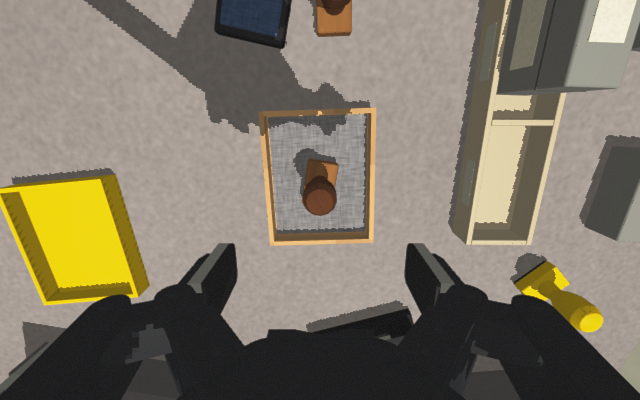

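The stamp stands upright inside the tray at (320,190), with its top at 90 mm as expected. Next I go above the loose box.

Call:
servo_tool([
  [[0.02, 0.0047, 0, 0.02], [0.055, 0.013, 0, 0.057], [0.095, 0.0225, 0, 0.098], [0.14, 0.033, 0, 0.145], [0.185, 0.044, 0, 0.191], [0.23, 0.0544, 0, 0.238], [0.275, 0.065, 0, 0.284], [0.315, 0.0745, 0, 0.326], [0.347, 0.082, 0, 0.359], [0.364, 0.086, 0, 0.376]],
])

```text
t: 12.3
tool_pos: [0.4676, 0.1993, 0.2561]
tool_rot: [-2.399, -2.027, 0.001]
force: [-0.0, -0.6, 0.6]
width: 1.003
grasp_force: 0.0
```

Call:
servo_tool([
  [[0, 0, 0, 0], [0, 0, 0, 0], [0, 0, 0, 0], [0, 0, 0, 0], [0, 0, 0, 0], [0, 0, 0, 0], [0, 0, 0, 0], [0, 0, 0, 0], [0, 0, 0, 0], [0, 0, 0, 0]],
])

```text
t: 13.3
tool_pos: [0.4681, 0.1968, 0.2568]
tool_rot: [-2.401, -2.026, -0.0]
force: [-0.7, -0.1, 0.7]
width: 1.0
grasp_force: 0.0
```

Run:
```python
from h import *
c,P=grab("wrist"); save("w5.png",c)
x,y,z=P[...,0],P[...,1],P[...,2]
k=P[(abs(x-.468)<.08)&(abs(y-.196)<.08)&(z>.092)&(z<.108)]
r=cv2.minAreaRect(k[:,:2].astype(np.float32)); print(len(k),r,np.median(k[:,2]))
go(*r[0],.126,-9.7)
```

```text
5734 ((0.46908992528915405, 0.19641627371311188), (0.09943773597478867, 0.042087119072675705), 80.25633239746094) 0.09938848930991165
t 13.35 pos [0.4681 0.1968 0.2568] fing -9.7 tilt [ 0. -0. -1.] F [-0.1  0.3 -0. ] w 0.9955964370029619 0.0
shift [-0.0002  0.0011  0.1308] turn 0.0004 pinch 0.0539
```

View pics/w5.png

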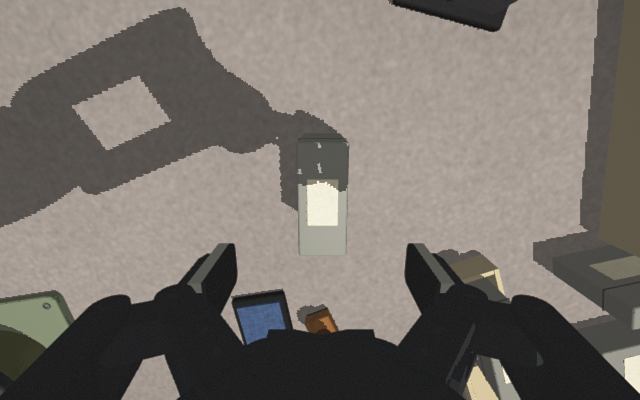

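The box's top is at (323,197), centred and aligned between the fingers. Descending, gripping and lifting.

Call:
servo_tool([
  [[0, 0.001, 0.01, 0], [0, 0.001, 0.025, 0], [0, 0.001, 0.042, 0], [0, 0.001, 0.06, 0], [0, 0.001, 0.078, 0], [0, 0.001, 0.095, 0], [0, 0.001, 0.11, 0], [0, 0.001, 0.121, 0], [0, 0.001, 0.128, 0], [0, 0.001, 0.131, 0]],
])

```text
t: 14.35
tool_pos: [0.4689, 0.1965, 0.1251]
tool_rot: [-2.401, -2.026, 0.001]
force: [-0.0, 0.1, 0.4]
width: 0.999
grasp_force: 0.0
```

Call:
servo_tool([
  [[0, 0, 0, 0], [0, 0, 0, 0], [0, 0, 0, 0], [0, 0, 0, 0], [0, 0, 0, 0], [0, 0, 0, 0], [0, 0, 0, 0], [0, 0, 0, 0], [0, 0, 0, 0], [0, 0, 0, 0]],
], claw=0.03, newtons=40)

```text
t: 15.35
tool_pos: [0.4695, 0.1968, 0.1265]
tool_rot: [2.401, 2.026, 0.003]
force: [0.6, -0.7, 6.9]
width: 0.484
grasp_force: 42.2
```

Call:
servo_tool([
  [[0, 0, -0.004, 0], [0, 0, -0.012, 0], [0, 0, -0.025, 0], [0, 0, -0.042, 0], [0, 0, -0.062, 0], [0, 0, -0.084, 0], [0, 0, -0.105, 0], [0, 0, -0.123, 0], [0, 0, -0.135, 0], [0, 0, -0.14, 0]],
])

```text
t: 16.35
tool_pos: [0.4692, 0.1966, 0.267]
tool_rot: [2.401, 2.026, 0.003]
force: [-0.4, 0.1, -1.6]
width: 0.487
grasp_force: 41.6
```

Run:
```python
from h import *
go(.6555,-.1395,.266,11.8)
```

```text
t 16.35 pos [0.4692 0.1966 0.267 ] fing -9.7 tilt [ 0.001  0.001 -1.   ] F [-0.4  0.1 -1.6] w 0.48719256014430573 41.59608542919159
shift [-0.3     0.2402  0.0011] turn -0.375 pinch 0.0539
```

Call:
servo_tool([
  [[-0.015, 0.012, 0, -0.019], [-0.044, 0.035, 0, -0.055], [-0.078, 0.0625, 0, -0.0975], [-0.115, 0.092, 0, -0.144], [-0.153, 0.1225, 0, -0.191], [-0.19, 0.152, 0, -0.2375], [-0.227, 0.182, 0, -0.284], [-0.261, 0.209, 0, -0.326], [-0.287, 0.23, 0, -0.359], [-0.3, 0.24, 0, -0.375]],
])

```text
t: 17.35
tool_pos: [0.6559, -0.1425, 0.264]
tool_rot: [-1.982, -2.436, 0.002]
force: [-0.7, 0.4, -2.3]
width: 0.489
grasp_force: 41.5
```

Call:
servo_tool([
  [[0, 0, 0, 0], [0, 0, 0, 0], [0, 0, 0, 0], [0, 0, 0, 0], [0, 0, 0, 0], [0, 0, 0, 0], [0, 0, 0, 0], [0, 0, 0, 0], [0, 0, 0, 0], [0, 0, 0, 0]],
])

```text
t: 18.35
tool_pos: [0.6552, -0.1395, 0.2658]
tool_rot: [1.981, 2.438, 0.0]
force: [0.9, 0.7, -1.6]
width: 0.485
grasp_force: 41.5
```

Run:
```python
from h import *
c,P=grab("wrist"); save("w6.png",c)
a=np.radians(11.8); ex=np.array([np.cos(a),np.sin(a)]); ey=np.array([-ex[1],ex[0]])
q=P.reshape(-1,3); q=q[~np.isnan(q[:,0])]; l=np.c_[(q[:,:2]-[.6421,-.0749])@ex,(q[:,:2]-[.6421,-.0749])@ey,q[:,2]]
w=l[(l[:,2]>.03)&(l[:,2]<.04)&(abs(l[:,0])<.05)&(abs(l[:,1])<.16)]
print("wall rack-x",np.percentile(w[:,0],[1,99]),"y",np.percentile(w[:,1],[1,99]))
for s in(-1,1):
    e=w[w[:,0]*s>.025]; print(s,len(e),np.polyfit(e[:,1],e[:,0],1))
b=l[(l[:,2]>.13)&(l[:,2]<.26)&(abs(l[:,0])<.06)&(abs(l[:,1]+.0655)<.07)]
print("box pts",len(b),np.percentile(b,[1,99],0))
go(.6555,-.1395,.131,11.8)
```

```text
wall rack-x [-0.03555422  0.0380557 ] y [-0.03142105  0.10305498]
-1 993 [ 0.00093795 -0.03241967]
1 1024 [0.00883112 0.03441703]
box pts 31293 [[-0.05303452 -0.07769172  0.16477032]
 [ 0.05230998 -0.01650201  0.25937049]]
t 18.4 pos [ 0.6552 -0.1396  0.2658] fing 11.8 tilt [ 0.  0. -1.] F [ 0.9  0.1 -0.9] w 0.4908702602088285 41.52245342731476
shift [-0.      0.0003  0.1348] turn -0.0 pinch 0.0539
```

View pics/w6.png

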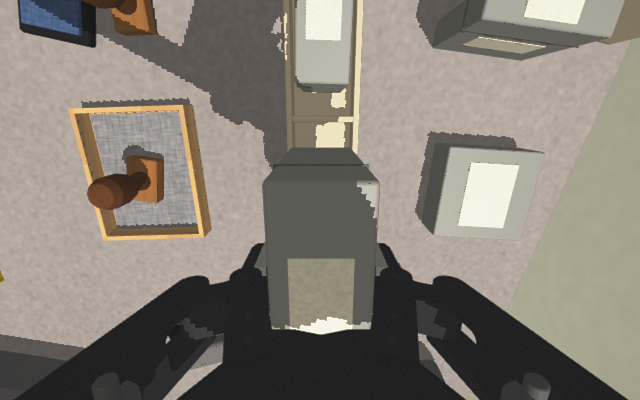

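The held box lines up with the bay: its far edge is at (320,150), the bay walls are at (290,130) and (357,130), and the rack's offset is only about 1 mm. The stamp is still in the tray at (145,180). Lowering the box.

Call:
servo_tool([
  [[0, 0.001, 0.01, 0], [0, 0.001, 0.025, 0], [0, 0.001, 0.045, 0], [0, 0.001, 0.065, 0], [0, 0.001, 0.082, 0], [0, 0.001, 0.096, 0], [0, 0.001, 0.108, 0], [0, 0.001, 0.118, 0], [0, 0.001, 0.125, 0], [0, 0.001, 0.129, 0]],
])

```text
t: 19.4
tool_pos: [0.6562, -0.1393, 0.1363]
tool_rot: [-1.981, -2.438, 0.0]
force: [0.5, -0.0, -1.7]
width: 0.492
grasp_force: 41.5
```

Call:
servo_tool([
  [[0, 0, 0.001, 0], [0, 0, 0.002, 0], [0, 0, 0.003, 0], [0, 0, 0.004, 0], [0, 0, 0.005, 0], [0, 0, 0.0055, 0], [0, 0, 0.006, 0], [0, 0, 0.0065, 0], [0, 0, 0.007, 0], [0, 0, 0.007, 0]],
])

```text
t: 20.4
tool_pos: [0.6562, -0.1393, 0.1306]
tool_rot: [1.981, 2.438, 0.0]
force: [-2.1, 0.9, 4.5]
width: 0.487
grasp_force: 42.1
```

Contact with the bay floor at TCP height 0.1306, as predicted. Releasing and retreating.

Call:
servo_tool([
  [[0, 0, 0, 0], [0, 0, 0, 0], [0, 0, 0, 0], [0, 0, 0, 0], [0, 0, 0, 0], [0, 0, 0, 0], [0, 0, 0, 0], [0, 0, 0, 0], [0, 0, 0, 0], [0, 0, 0, 0]],
], claw=0.075)

```text
t: 21.4
tool_pos: [0.6562, -0.1393, 0.1298]
tool_rot: [-1.981, -2.438, -0.0]
force: [-0.3, 0.6, -0.1]
width: 0.878
grasp_force: 0.0
```

Call:
servo_tool([
  [[0, 0, -0.005, 0], [0, 0, -0.015, 0], [0, 0, -0.03, 0], [0, 0, -0.05, 0], [0, 0, -0.07, 0], [0, 0, -0.09, 0], [0, 0, -0.11, 0], [0, 0, -0.125, 0], [0, 0, -0.135, 0], [0, 0, -0.14, 0]],
])

```text
t: 22.4
tool_pos: [0.6564, -0.1393, 0.2719]
tool_rot: [1.98, 2.436, 0.002]
force: [0.4, 1.0, 0.2]
width: 0.879
grasp_force: 0.0
```

Run:
```python
from h import *
c,P=grab("wrist"); save("w7.png",c)
x,y,z=P[...,0],P[...,1],P[...,2]
k=P[(abs(x-.655)<.08)&(abs(y+.139)<.065)&(z>.097)&(z<.112)]
print(cv2.minAreaRect(k[:,:2].astype(np.float32)),np.percentile(k[:,2],[2,50,98]))
k=P[(abs(x-.457)<.06)&(abs(y+.177)<.06)&(z>.066)&(z<.11)]
print("knob",len(k),cv2.minEnclosingCircle(k[:,:2].astype(np.float32)),k[:,2].max())
go(.6555,-.1395,.266,11.8)
```

```text
((0.6561627984046936, -0.13975079357624054), (0.04207157716155052, 0.09946055710315704), 11.824639320373535) [0.10154492 0.10335605 0.10482222]
knob 1160 ((0.46049901843070984, -0.18120376765727997), 0.015951136127114296) 0.09000298686002388
t 22.45 pos [ 0.6565 -0.1394  0.2719] fing 11.8 tilt [-0.001  0.003 -1.   ] F [0.3 0.8 0.2] w 0.8769867959571199 0.0
shift [ 0.0001 -0.001   0.0059] turn 0.0001 pinch 0.0539
```

View pics/w7.png

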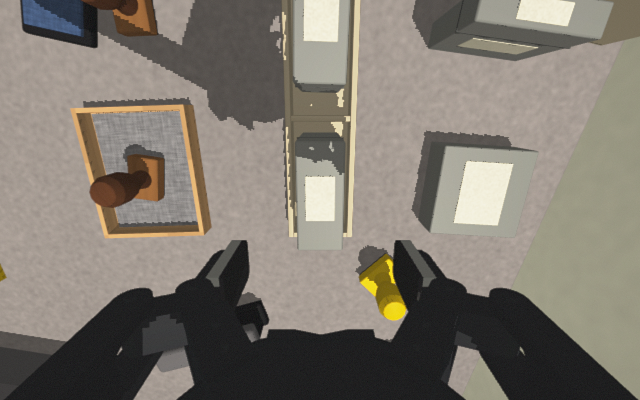

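The box stands in the freed bay at (320,190), level with its top at 104 mm and about 1 mm off centre. The stamp stands in the tray at (140,180), and the gripper is clear.

```bash
python3 -c "
from station import arm
print(arm.close_job())"
```

```text
the job is handed in; nothing more can be done
None
```

The stamp is upright in the wooden tray, the film box is down in the freed rack bay, both are released, and the job was handed in at about 22 s; no verdict was returned.

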